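# Lock the lathe drive and start the tool-rest crank bolt

## Task

First click the drive selector on the lathe's grey control box round to the long bar mark (lock). Then start the tool-rest base's crank bolt: turn its crank backward (anticlockwise from above) until the bolt is felt to drop into the thread start, and from there forward (clockwise) about one full turn. Finish while still gripping the crank's handle between the fingers, holding the bolt there without letting go, and do not knock the other things on the bench about.

Things in the scene. Friction and masses are not known exactly. Their poses are not given: they have to be found in the camera images.
- selector (a joint): Drive selector angle (rad), grows clockwise from above. Five sprung click positions: 0, 0.5, 1.0, 1.5, 2.0; stops just past the ends. The long bar mark (lock) is 1.5; the others have small square marks. Starts at 0 or 0.5. A click takes about 0.08 N m to overcome.
- selector_grip (a point): Centre of the selector's black bar grip (46 x 13 mm, 27 mm high, on its upright axis) on a fixed grey box 135 x 130 x 62 mm. x: along the bar to its pointer end (white line); z up; turns with it. Bar top 13.5 mm above, a 48 mm disc 13.5 mm below, box top 24.5 mm below this point. The long white mark, 20 x 6 mm, begins 34 mm from the axis.
- bolt_axis (a point): Point on the bolt's upright axis, on top of the 60 mm collar (87 mm above the bench) of the fixed tool-rest base: a dark bar 190 x 75 x 42 mm from 60 mm on this frame's -x side to 130 mm on its +x side, with a 130 mm wide tool rest across it 105 mm out along +x, top 81 mm above the bench.
- bolt_drop (a joint): Bolt height (m, up positive, 0 on the thread's crest). Starts 1 to 5 mm below the crest, on the thread's top face. Backward turning raises it (pitch 8 mm) until, after 0.8 to 3.6 rad, it drops 8 mm at once, to -0.008; 0.7 rad further back it binds. Then forward: -0.016 after one turn. Turned forward before the drop it binds. A spring and its weight press it down, about 14 N.
- crank_grip: The crank's upright handle: black round sleeve, 18 mm across, 56 high, origin at its centre, 55 mm from the bolt's axis, 163 mm above the bench at bolt_drop 0. It spins on its pin, so a gripper can lead it round without turning. Crank arm 34 mm below the centre. Needs about 2 N. If gripped firmly at the drop, the bolt hangs in the fingers (its load is felt) until lowered or let slip.
- wax_jar: Bystander: amber jar, 52 mm across, 60 mm high, loose; origin under its centre.
- bowl_blank: Bystander: turned wood disc, 110 mm across, 40 mm high, loose; origin under its centre.
- live_centre: Bystander: steel cone on a cylinder, 36 mm across, 50 mm high, loose; origin under its centre.
- jaw_ring: Bystander: steel ring, 68 mm across, 18 mm high, loose; origin under its centre.
- sanding_block: Bystander: cork block, 65 x 100 x 35 mm (x, y, z), loose; origin under its centre.
- spindle_blank: Bystander: square wood stick, 160 x 42 x 42 mm, along its x, loose; origin under its centre.
- mallet: Bystander: wooden mallet lying along its x, about 0.3 m long and under 50 mm high, loose.
Mind the look-alikes: they are no part of the job. What is shaped like the part that bears bolt_axis but pink is not meant. What is shaped like the part that bears selector but pink is not meant.

How it is judged:
By the outcome, as a careful person would: the job done as asked, in the order asked, and still so for the second after the job is handed in, while the arm keeps its last pose, push and grip.
It also fails if it takes over 67 s, if anything falls off the work surface, if the arm or the gripper's body presses on something with over 40 N, if the wrist force passes 120 N, or if a joint passes its speed limit or range.

## Robot

A 7-joint arm with a two-finger parallel gripper is mounted at the origin on the work surface. World frame = base frame: x ahead of the robot, y to its left, z up, the work surface at z = 0. Lengths are in m, angles in rad, forces in N, time in s.
With the tool pointing down it reaches from about 0.4 to 0.925 m from the base axis. Payload 4.1 kg.
Tool frame: the origin (TCP) lies at the very end of the fingers, on their centre line; the grasp point (between the pads) lies 19 mm behind it; y points along the fingers, x is the direction in which the jaws open and shut, and the axes are right-handed (so a half turn about y gives the same grasp; the last joint's range is limited). The gripper opens to 85 mm and grips with 20 to 120 N. Pads are 22 mm wide; open, the fingers measure 114 mm over their backs; the gripper's body (76 mm by 85 mm) begins 54 mm behind the grasp point. The pads swing forward as they close: fully open they stand 13 mm farther back than shut.
Start: joints at [-1.378, 0.398, 0.045, 1.537, -0.019, 1.207, -0.051], TCP at [0.187, 0.623, 0.231] pointing down, gripper open.
Joint ranges: [-2.82, 2.82], [-0.49, 2.23], [-1.37, 1.46], [0, 2.46], [-1.36, 4.5], [0.23, 2], [-2.94, 2.94]. Speed limits (rad/s): [2.57, 2.57, 3.14, 3.14, 3.14, 3.14, 3.14].

## Interface

Orientations are given as a unit quaternion [w, x, y, z].
In Python, from plant import robot gives the robot as it stands.
- The arm moves only by the tool send_rows, never from a script. Its argument "rows" is a list of rows, each a list of 3 entries, a list of its own where there are three numbers: the closure in counts, from 0 (fully open) to 255 (shut), then the shift along the tool's x, y, z in m, then the turn, a rotation vector about the tool's x, y, z in rad. A call has 1 to 20 rows; each row shifts and turns the commanded pose from where the row before left it, along the tool's axes as they then stand; what a row does not reach is not made up. A row lasts 1/12 s, in which the tool goes at most 41.7 mm and 7.16 degrees, less where a joint would pass 70% of its speed; a pose out of reach is approached as far as the arm can. A call with a gripper value outside its range is refused whole. The fingers move at their own pace and stop on an object; "grip_force" is the grip in N (left out, the last holds). Time passes only in rows, so rows that do not move let the fingers close. It gives the time, the measured TCP pose, the force and the opening at its end, in the units of the state.
- robot.sense(): the state, without advancing time (a new reading comes with each control period).
- robot.get_image(name): name is "scene" or "top" or "wrist"; returns a dict with "image" (480x640x3 uint8, red, green, blue), "range_z" (480x640 float32, m along the optical axis (not along the pixel's ray), 0 where there is no reading), "fx", "fy", "cx", "cy" (pixels), "world_from_camera" (4x4, takes a point from camera to world coordinates). Camera axes: x right, y down, z forward; pixel columns grow to the right and rows downward; lengths in m; the calibration is good to about 2 mm. A picture is of the moment at which its call begins.
- robot.finish_job(): hands the job in, once; it reports no verdict.
The state is a dict: "clock": time; "joint_pos": joint angles; "joint_vel": joint speeds; "tau": joint torques, N m; "position": TCP position; "tcp_rot": TCP orientation; "force": force on the tool from outside, world axes, zero at the start; "moment": the same for the moment, N m; "finger_gap": opening from 0.0 (shut) to 1.0 (fully open).
Only numpy, scipy, OpenCV 4.12 (cv2) and the standard library are available. Lean on these libraries where they do the work, as an engineer would, in place of code of your own. Each camera call takes 0.05 s, during which the arm holds its last target.

## Working session

There is one attempt and no reset: what is moved stays moved. The work goes in short steps, Python scripts to look and compute and a tool call to move; the robot and the scene stay as the last step left them, time stands still between calls to the robot, and variables do not carry over. Pictures are saved under pics/ and viewed, and the job is handed in when it is done.

Besides the shell and the picture viewer there is one more tool, called after "Request:" by a JSON object that holds its "fn" and its "kwargs", one argument or row to a line. send_rows: Moves the arm, as the interface text tells. Its arguments: {"type":"object","properties":{"rows":{"type":"array","items":{"type":"array"}},"grip_force":{"type":"number"}},"required":["rows"]}

```bash
ls; mkdir -p pics; cat > h.py <<'E'
from plant import robot
import numpy as np, cv2
def save(name,fn,crop=None,scale=1):
    d=robot.get_image(name); im=cv2.cvtColor(d['image'],cv2.COLOR_RGB2BGR)
    np.savez('pics/'+fn+'.npz',**{k:np.array(v) for k,v in d.items()})
    if crop: 
        r0,r1,c0,c1=crop; im=im[r0:r1,c0:c1]
    im=cv2.resize(im,None,fx=scale,fy=scale,interpolation=cv2.INTER_CUBIC)
    cv2.imwrite('pics/'+fn+'.png',im); return d
def pt(d,u,v,z=None):
    T=np.array(d['world_from_camera']); fx,fy,cx,cy=[float(d[k]) for k in('fx','fy','cx','cy')]
    ray=np.array([(u-cx)/fx,(v-cy)/fy,1.])
    if z is None:
        zz=float(d['range_z'][int(round(v)),int(round(u))]); return (T@np.append(ray*zz,1))[:3]
    w=T[:3,:3]@ray; o=T[:3,3]; return o+w*(z-o[2])/w[2]
E
python3 - <<'E'
from h import *
for n in('scene','top','wrist'): d=save(n,n+'0'); print(n,d['world_from_camera'])
print(robot.sense())
E
```

```text
pics
scene [[-0.82042848  0.37019816 -0.43571829  1.19959215]
 [ 0.57165264  0.51712147 -0.63702327  1.0501821 ]
 [-0.01050557 -0.77171155 -0.63588594  1.09955838]
 [ 0.          0.          0.          1.        ]]
top [[-1.82656421e-03 -9.90826901e-01  1.35124815e-01  3.43914226e-01]
 [-9.99896673e-01 -1.17064594e-04 -1.43746079e-02  9.08708343e-02]
 [ 1.42585665e-02 -1.35137109e-01 -9.90724308e-01  1.60483595e+00]
 [ 0.00000000e+00  0.00000000e+00  0.00000000e+00  1.00000000e+00]]
wrist [[ 0.28771673  0.9161524   0.27907681  0.11523052]
 [ 0.95771128 -0.27435797 -0.08669958  0.64486721]
 [-0.00286308  0.29221993 -0.95634686  0.37293272]
 [ 0.          0.          0.          1.        ]]
{'clock': 0.15, 'joint_pos': array([-1.37799978,  0.3990169 ,  0.04505958,  1.53757479, -0.01872082,
        1.2068853 , -0.05070726]), 'joint_vel': array([ 0.00080606, -0.00233684, -0.00121691, -0.00493741, -0.00077362,
       -0.00069911,  0.00105499]), 'tau': array([ 2.53842816e-03, -4.75562418e+01,  1.36708416e+00, -2.54512095e+01,
        1.17361837e-02,  6.44408836e-03,  8.86507678e-06]), 'position': array([0.18682875, 0.6220794 , 0.23051289]), 'tcp_rot': array([-0.56702801,  0.56769526,  0.42162455, -0.42241456]), 'force': array([-0.53938803,  1.06050082,  0.05542039]), 'moment': array([ 0.01474166,  0.06030581, -0.00859694]), 'finger_gap': 1.0016628419581528}
```

View pics/scene0.png

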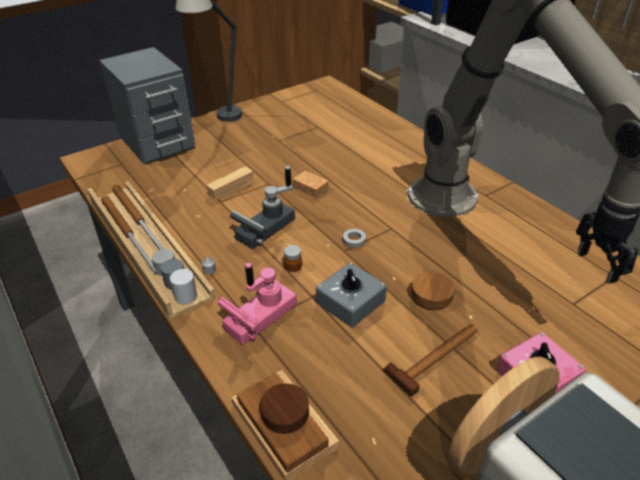

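View pics/top0.png

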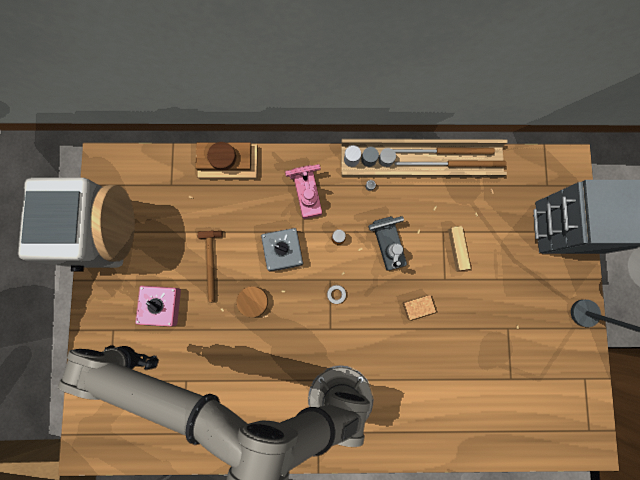

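View pics/wrist0.png

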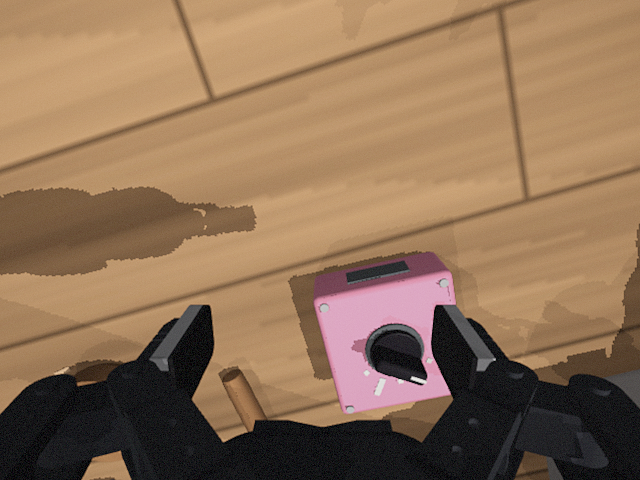

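Candidates: control boxes are grey at top (283,249) and pink at (157,306); the bases are dark at (390,245) and pink at (309,195). The grey box and the dark base fit the description. I'll confirm with enlarged crops.

```bash
python3 - <<'E'
import cv2,numpy as np
a=cv2.imread('pics/top0.png'); 
c=lambda r0,r1,c0,c1,s:cv2.resize(a[r0:r1,c0:c1],None,fx=s,fy=s,interpolation=cv2.INTER_CUBIC)
cv2.imwrite('pics/c1.png',np.hstack([c(220,280,250,315,6),c(205,280,365,430,6)[:360]]))
a=cv2.imread('pics/scene0.png'); cv2.imwrite('pics/c2.png',np.hstack([c(255,325,310,390,5),c(160,230,230,310,5)]))
from h import pt
d=dict(np.load('pics/top0.npz'))
for n,u,v in [('box',283,249),('handle',396,264),('collar',395,250),('jar',339,237),('ring',337,295),('bowl',252,302),('cork',420,308),('stick',460,248),('centre',371,185),('malletend',210,297),('mhead',209,234),('pinkbase',309,195),('rest',387,224)]:
  print(n,pt(d,u,v).round(3))
E
```

```text
box [0.526 0.203 0.098]
handle [ 0.466 -0.176  0.183]
collar [ 0.519 -0.184  0.125]
jar [0.574 0.004 0.057]
ring [0.367 0.01  0.003]
bowl [0.342 0.316 0.038]
cork [ 0.32  -0.284  0.044]
stick [ 0.536 -0.437  0.045]
centre [ 0.773 -0.117  0.038]
malletend [0.36  0.469 0.027]
mhead [0.59  0.481 0.022]
pinkbase [0.709 0.112 0.137]
rest [ 0.617 -0.166  0.082]
```

View pics/c1.png

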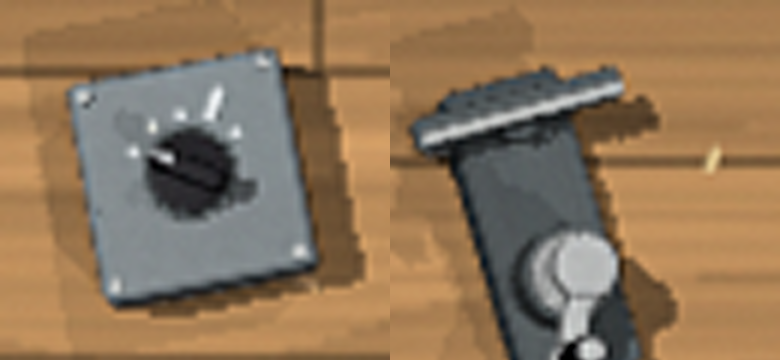

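View pics/c2.png

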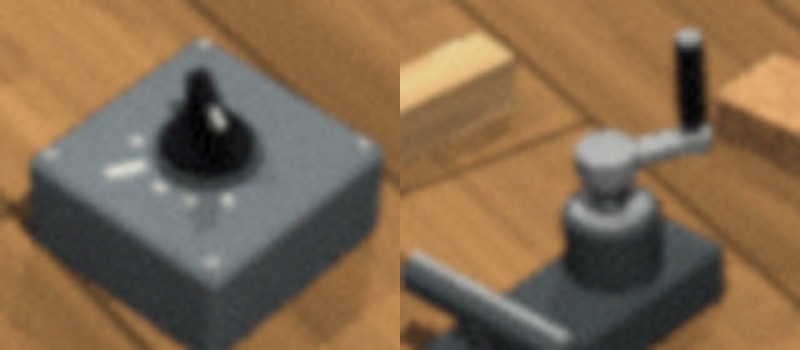

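```bash
cat >> h.py <<'E'
from scipy.spatial.transform import Rotation as Ro
def R(s=None):
    s=s or robot.sense(); q=np.array(s['tcp_rot']); return Ro.from_quat(q[[1,2,3,0]])
def tgt_R(yaw): # tool y down, tool x at yaw
    x=np.array([np.cos(yaw),np.sin(yaw),0]); y=np.array([0,0,-1.]); return Ro.from_matrix(np.c_[x,y,np.cross(x,y)])
def plan(p,yaw):
    s=robot.sense(); r=R(s); 
    print('pos',s['position'].round(4),'yaw',np.rad2deg(np.arctan2(*r.as_matrix()[[1,0],0])).round(2),'j',s['joint_pos'].round(2),'t',s['clock'],'F',s['force'].round(1),'gap',round(s['finger_gap'],3))
    print('shift in tool axes',r.inv().apply(np.array(p)-s['position']).round(4),'rotvec tool',(r.inv()*tgt_R(yaw)).as_rotvec().round(4))
E
python3 - <<'E'
from h import *
print(R().as_matrix().round(3))
plan([0.45,0.22,0.28],np.deg2rad(-26))
plan([0.45,0.22,0.28],np.deg2rad(154))
E
```

```text
[[ 0.288 -0.    -0.958]
 [ 0.958 -0.001  0.288]
 [-0.001 -1.    -0.   ]]
pos [0.1868 0.6221 0.2305] yaw 73.29 j [-1.38  0.4   0.05  1.54 -0.02  1.21 -0.05] t 0.15 F [-0.5  1.1  0.1] gap 1.002
shift in tool axes [-0.3095 -0.049  -0.3677] rotvec tool [ 1.3000e-03  1.7329e+00 -1.0000e-03]
pos [0.1868 0.6221 0.2305] yaw 73.29 j [-1.38  0.4   0.05  1.54 -0.02  1.21 -0.05] t 0.15 F [-0.5  1.1  0.1] gap 1.002
shift in tool axes [-0.3095 -0.049  -0.3677] rotvec tool [-1.0000e-03 -1.4087e+00 -1.3000e-03]
```

Request:
{"fn": "send_rows", "kwargs": {
  "rows": [
    [0,[-0.0245,-0.003,-0.031],[0,0,0]],
    [0,[-0.0245,-0.003,-0.031],[0,0,0]],
    [0,[-0.0245,-0.003,-0.031],[0,0,0]],
    [0,[-0.0245,-0.003,-0.031],[0,0,0]],
    [0,[-0.0245,-0.003,-0.031],[0,0,0]],
    [0,[-0.0245,-0.003,-0.031],[0,0,0]],
    [0,[-0.0245,-0.003,-0.031],[0,0,0]],
    [0,[-0.0245,-0.003,-0.031],[0,0,0]],
    [0,[-0.0245,-0.003,-0.031],[0,0,0]],
    [0,[-0.0245,-0.003,-0.031],[0,0,0]],
    [0,[-0.0245,-0.003,-0.031],[0,0,0]],
    [0,[-0.0245,-0.003,-0.031],[0,0,0]],
    [0,[0,0,0],[0,-0.1175,0]],
    [0,[0,0,0],[0,-0.1175,0]],
    [0,[0,0,0],[0,-0.1175,0]],
    [0,[0,0,0],[0,-0.1175,0]],
    [0,[0,0,0],[0,-0.1175,0]],
    [0,[0,0,0],[0,-0.1175,0]]
  ],
  "grip_force": 40
}}

```text
clock: 1.65
position: [0.4585, 0.2338, 0.267]
tcp_rot: [0.385, -0.385, -0.593, 0.593]
force: [-0.2, 0.4, 0.0]
finger_gap: 0.997
```

```bash
python3 - <<'E'
from h import *
plan([0.526,0.203,0.25],np.deg2rad(154))
E
```

```text
pos [0.4585 0.2338 0.267 ] yaw 114.01 j [-0.79  0.13  0.26  1.81 -0.04  1.2   1.47] t 1.65 F [-0.2  0.4  0. ] gap 0.997
shift in tool axes [-0.0556  0.017  -0.0492] rotvec tool [-5.00e-04 -6.98e-01  2.00e-04]
```

Request:
{"fn": "send_rows", "kwargs": {
  "rows": [
    [0,[-0.0185,0.0057,-0.0164],[0,0,0]],
    [0,[-0.0185,0.0057,-0.0164],[0,0,0]],
    [0,[-0.0185,0.0057,-0.0164],[0,0,0]],
    [0,[0,0,0],[0,-0.1165,0]],
    [0,[0,0,0],[0,-0.1165,0]],
    [0,[0,0,0],[0,-0.1165,0]],
    [0,[0,0,0],[0,-0.1165,0]],
    [0,[0,0,0],[0,-0.1165,0]],
    [0,[0,0,0],[0,-0.1165,0]]
  ]
}}

```text
clock: 2.4
position: [0.5258, 0.2028, 0.2498]
tcp_rot: [0.159, -0.158, -0.689, 0.689]
force: [-1.1, -0.8, 0.9]
finger_gap: 1.0
```

```bash
python3 - <<'E'
from h import *
d=save('wrist','w1')
plan([0.526,0.203,0.25],np.deg2rad(154))
E
```

```text
pos [0.5258 0.2028 0.2499] yaw 154.26 j [-0.62  0.23  0.21  1.73 -0.05  1.19  2.3 ] t 2.45 F [ 0.6  0.6 -0.3] gap 0.999
shift in tool axes [-0.0001 -0.0001 -0.0003] rotvec tool [-0.0005  0.0045  0.0005]
```

View pics/w1.png

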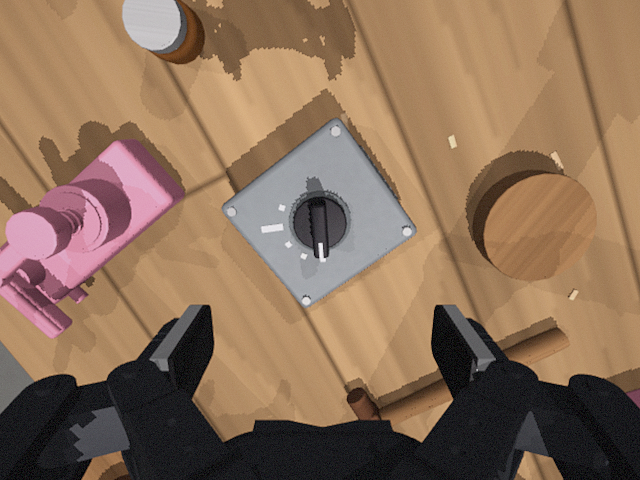

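```bash
python3 - <<'E'
from h import *
d=dict(np.load('pics/w1.npz')); im=cv2.imread('pics/w1.png')
cv2.imwrite('pics/w1c.png',cv2.resize(im[170:290,240:400],None,fx=5,fy=5,interpolation=cv2.INTER_CUBIC))
z=d['range_z'];T=d['world_from_camera']
v,u=np.mgrid[170:290,240:400]
zz=z[170:290,240:400]
P=np.stack([(u-d['cx'])/d['fx']*zz,(v-d['cy'])/d['fy']*zz,zz],-1)@T[:3,:3].T+T[:3,3]
m=(P[...,2]>0.088)&(P[...,2]<.115); m2=P[...,2]>0.095
print(np.percentile(P[...,2][m2],[5,50,95]),m2.sum())
g=im[170:290,240:400].max(-1)
q=P[m2][:,:2]; c=q.mean(0); r=cv2.minAreaRect((q*1000).astype(np.float32)); print('bar top mean',c,'rect',r)
dk=((g<70)).astype(np.uint8); n,l,s,ct=cv2.connectedComponentsWithStats(dk); i=1+np.argmax(s[1:,4]); print(s[i],ct[i])
ys,xs=np.where(l==i); 
# marks: white
hsv=im[170:290,240:400]; w=(hsv.min(-1)>190).astype(np.uint8)
n,l,s,ct=cv2.connectedComponentsWithStats(w)
for k in range(1,n):
  if s[k,4]>5: p=pt(d,ct[k][0]+240,ct[k][1]+170,.062); print(s[k,4],ct[k].round(1)+[240,170],p.round(4))
E
```

```text
[0.09749497 0.09953717 0.39244602] 918
bar top mean [0.52773456 0.20426494] rect ((519.5505981445312, 182.99880981445312), (105.69017028808594, 13.339479446411133), 67.50851440429688)
[  53   26   54   62 1402] [75.0192582  49.81169757]
37 [281.5 207.2] [0.5567 0.1846 0.062 ]
151 [271.7 227.9] [0.5736 0.1978 0.062 ]
34 [287.9 244.2] [0.5676 0.2181 0.062 ]
77 [321.2 252.8] [0.5435 0.2392 0.062 ]
29 [303.3 255.6] [0.5598 0.2344 0.062 ]
```

View pics/w1c.png

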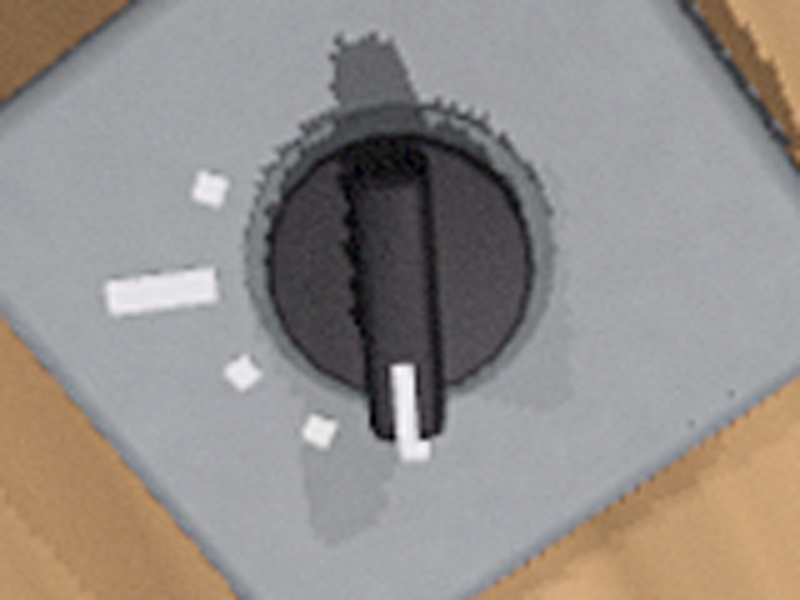

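```bash
python3 - <<'E'
from h import *
d=dict(np.load('pics/w1.npz'))
z=d['range_z'];T=d['world_from_camera']
v,u=np.mgrid[170:290,240:400]
zz=z[170:290,240:400]
P=np.stack([(u-d['cx'])/d['fx']*zz,(v-d['cy'])/d['fy']*zz,zz],-1)@T[:3,:3].T+T[:3,3]
q=P[(P[...,2]>.096)&(P[...,2]<.105)]
q2=q[np.abs(q[:,:2]-np.median(q[:,:2],0)).max(1)<.035]
r=cv2.minAreaRect((q2[:,:2]*1000).astype(np.float32)); print(len(q2),q2.mean(0),r,cv2.boxPoints(r))
w=np.linalg.eigh(np.cov(q2[:,:2].T)); print(np.rad2deg(np.arctan2(w[1][1,1],w[1][0,1])))
a,b,c=np.array([[.5567,.1846],[.5676,.2181],[.5598,.2344]])
A=2*np.array([b-a,c-a]); cc=np.linalg.solve(A,[b@b-a@a,c@c-a@a]); print('circ',cc,np.linalg.norm(a-cc))
for p in (a,b,c,np.array([.5736,.1978])): print(np.rad2deg(np.arctan2(*(p-cc)[::-1])))
# via bar pixels: edges top at z=.1
for uv in [(240+412/5,170+437/5),(240+345/5,0)]: pass
print(pt(d,240+387/5,170+178/5,.1),pt(d,240+408/5,170+437/5,.1))
E
```

```text
841 [0.53062256 0.20993257 0.09935173] ((530.976806640625, 210.6388397216797), (45.95020294189453, 12.930773735046387), 68.09410095214844) [[516.40656 191.73471]
 [528.40375 186.91046]
 [545.54706 229.54297]
 [533.54987 234.36722]]
68.10116238766936
circ [0.53209868 0.21112789] 0.03617947375319327
-47.15790656911919
11.110914411258861
40.03388928971718
-17.804100099662215
[0.52306466 0.19046757 0.1       ] [0.53920375 0.23121546 0.1       ]
```

```bash
python3 - <<'E'
from h import *
plan([0.531,0.2106,0.078],np.deg2rad(158.1))
E
```

```text
pos [0.5258 0.2028 0.2499] yaw 154.26 j [-0.62  0.23  0.21  1.73 -0.05  1.19  2.3 ] t 2.45 F [ 0.6  0.6 -0.3] gap 0.999
shift in tool axes [-0.0014  0.1719 -0.0094] rotvec tool [-0.0004 -0.0671  0.0005]
```

Request:
{"fn": "send_rows", "kwargs": {
  "rows": [
    [0,[-0.0014,0.02,-0.0094],[0,-0.067,0]],
    [0,[0,0.03,0],[0,0,0]],
    [0,[0,0.03,0],[0,0,0]],
    [0,[0,0.03,0],[0,0,0]],
    [0,[0,0.025,0],[0,0,0]],
    [0,[0,0.022,0],[0,0,0]],
    [0,[0,0.015,0],[0,0,0]]
  ]
}}

```text
clock: 3.03
position: [0.5299, 0.2101, 0.0756]
tcp_rot: [0.139, -0.137, -0.693, 0.694]
force: [-0.7, -0.3, -0.1]
finger_gap: 1.0
```

```bash
python3 - <<'E'
from h import *
plan([0.531,0.2106,0.078],np.deg2rad(158.1))
save('wrist','w2')
E
```

```text
pos [0.5299 0.2101 0.0756] yaw 157.43 j [-0.6   0.43  0.18  1.88 -0.1   0.84  2.38] t 3.0333 F [-0.7 -0.3 -0.1] gap 1.0
shift in tool axes [-0.0008 -0.0024 -0.0009] rotvec tool [-0.0027 -0.0118  0.0024]
```

View pics/w2.png

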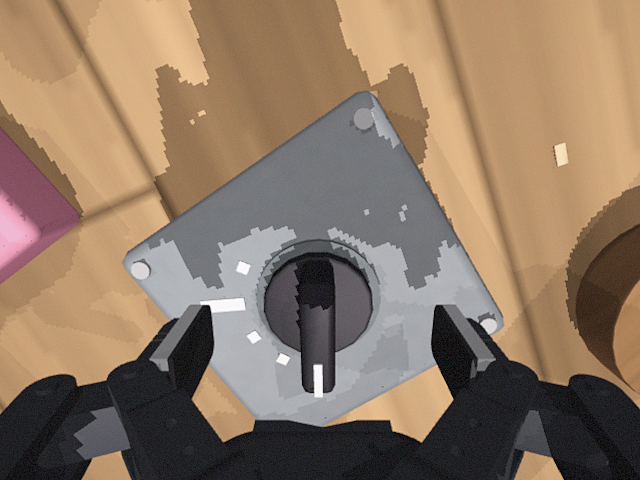

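Request:
{"fn": "send_rows", "kwargs": {
  "rows": [
    [120,[-0.0008,-0.002,-0.0009],[0,-0.01,0]],
    [255,[0,0,0],[0,0,0]],
    [255,[0,0,0],[0,0,0]],
    [255,[0,0,0],[0,0,0]],
    [255,[0,0,0],[0,0,0]],
    [255,[0,0,0],[0,0,0]],
    [255,[0,0,0],[0,0,0]]
  ],
  "grip_force": 40
}}

```text
clock: 3.67
position: [0.5326, 0.2117, 0.0812]
tcp_rot: [-0.134, 0.134, 0.695, -0.694]
force: [-2.0, -0.8, 5.1]
finger_gap: 0.137
```

```bash
python3 - <<'E'
from h import *
plan([0.531,0.2106,0.078],np.deg2rad(158.1)); print(robot.sense()['moment'])
E
```

```text
pos [0.5326 0.2117 0.0812] yaw 158.14 j [-0.59  0.43  0.18  1.88 -0.1   0.85  2.39] t 3.6667 F [-2.  -0.8  5.1] gap 0.137
shift in tool axes [0.0011 0.0032 0.0016] rotvec tool [ 0.001   0.0007 -0.0001]
[-0.02427761  0.39845177 -0.00564641]
```

Request:
{"fn": "send_rows", "kwargs": {
  "rows": [
    [255,[0,0,0],[0,0.1,0]],
    [255,[0,0,0],[0,0.1,0]],
    [255,[0,0,0],[0,0.1,0]],
    [255,[0,0,0],[0,0.1,0]],
    [255,[0,0,0],[0,0.1,0]],
    [255,[0,0,0],[0,0.1,0]],
    [255,[0,0,0],[0,0.1,0]],
    [255,[0,0,0],[0,0.1,0]],
    [255,[0,0,0],[0,0.1,0]],
    [255,[0,0,0],[0,0.1,0]],
    [255,[0,0,0],[0,0.1,0]],
    [255,[0,0,0],[0,0.1,0]],
    [255,[0,0,0],[0,0.1,0]],
    [255,[0,0,0],[0,0.1,0]],
    [255,[0,0,0],[0,0.1,0]],
    [255,[0,0,0],[0,0,0]]
  ]
}}

```text
clock: 5.0
position: [0.5335, 0.2098, 0.0812]
tcp_rot: [-0.571, 0.573, 0.416, -0.415]
force: [-0.0, -3.4, 5.3]
finger_gap: 0.141
```

```bash
python3 - <<'E'
from h import *
plan([0.5315,0.211,0.25],np.deg2rad(72.1)); print(robot.sense()['moment'])
save('wrist','w3')
E
```

```text
pos [0.5335 0.2098 0.0812] yaw 71.96 j [-0.86  0.48  0.53  1.88 -0.31  0.86  1.08] t 5.0 F [-0.  -3.4  5.3] gap 0.141
shift in tool axes [ 0.0004 -0.1688  0.0019] rotvec tool [ 0.002  -0.0024 -0.001 ]
[-0.66996097  0.15745478 -0.0031123 ]
```

View pics/w3.png

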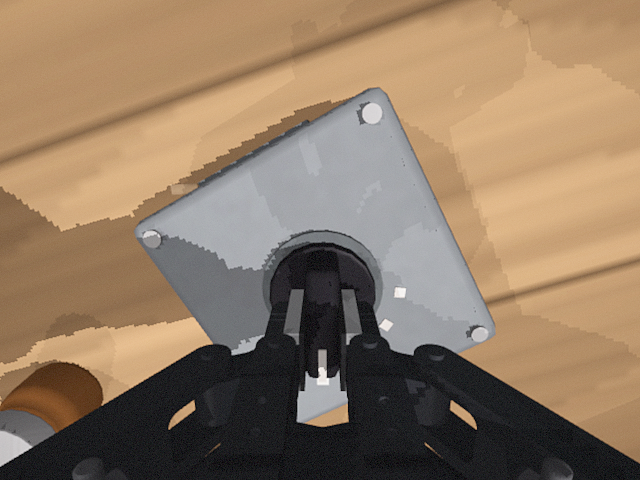

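Request:
{"fn": "send_rows", "kwargs": {
  "rows": [
    [0,[0,0,0],[0,0,0]],
    [0,[0,0,0],[0,0,0]],
    [0,[0,0,0],[0,0,0]],
    [0,[0,0,0],[0,0,0]],
    [0,[0,-0.02,0],[0,0,0]],
    [0,[0,-0.035,0],[0,0,0]],
    [0,[0,-0.04,0],[0,0,0]],
    [0,[0,-0.04,0],[0,0,0]],
    [0,[0,-0.04,0],[0,0,0]]
  ]
}}

```text
clock: 5.8
position: [0.5321, 0.2111, 0.2569]
tcp_rot: [0.571, -0.571, -0.416, 0.417]
force: [0.7, 0.7, -0.1]
finger_gap: 0.996
```

```bash
python3 - <<'E'
from h import *
plan([0.48,-0.18,0.28],np.deg2rad(-20))
d=save('wrist','w4'); 
im=cv2.imread('pics/w4.png'); cv2.imwrite('pics/w4c.png',cv2.resize(im[130:330,200:440],None,fx=3,fy=3))
z=d['range_z'];T=d['world_from_camera']
v,u=np.mgrid[130:330,200:440]; zz=z[130:330,200:440]
P=np.stack([(u-d['cx'])/d['fx']*zz,(v-d['cy'])/d['fy']*zz,zz],-1)@T[:3,:3].T+T[:3,3]
q=P[(P[...,2]>.096)&(P[...,2]<.105)]
q2=q[np.abs(q[:,:2]-np.median(q[:,:2],0)).max(1)<.035]
w=np.linalg.eigh(np.cov(q2[:,:2].T)); print(len(q2),q2.mean(0),np.rad2deg(np.arctan2(w[1][1,1],w[1][0,1])))
E
```

```text
pos [0.5321 0.2111 0.2569] yaw 72.19 j [-0.95  0.28  0.61  1.71 -0.17  1.21  0.97] t 5.8 F [ 0.7  0.7 -0.1] gap 0.996
shift in tool axes [-0.3883 -0.0231 -0.07  ] rotvec tool [-2.0000e-04  1.6091e+00 -4.0000e-04]
844 [0.53048428 0.21182954 0.0993127 ] 162.1347129066476
```

View pics/w4c.png

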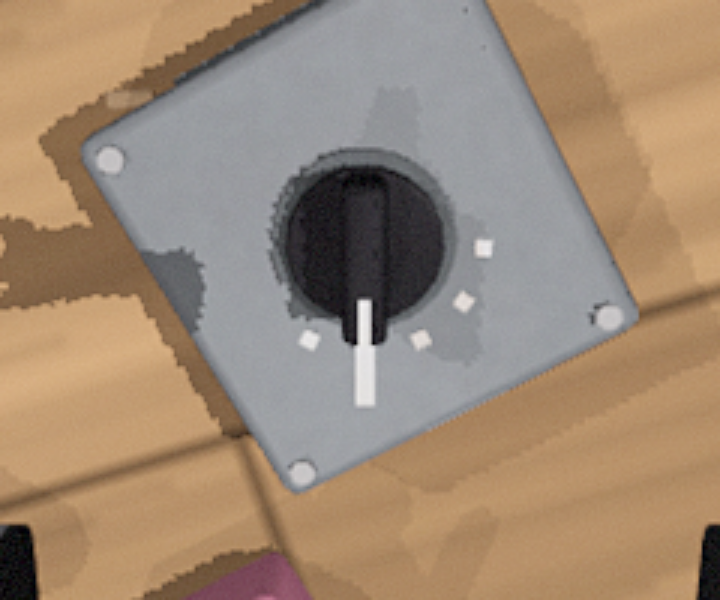

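Request:
{"fn": "send_rows", "kwargs": {
  "rows": [
    [0,[-0.0353,-0.003,-0.0064],[0,0,0]],
    [0,[-0.0353,-0.003,-0.0064],[0,0,0]],
    [0,[-0.0353,-0.003,-0.0064],[0,0,0]],
    [0,[-0.0353,-0.003,-0.0064],[0,0,0]],
    [0,[-0.0353,-0.003,-0.0064],[0,0,0]],
    [0,[-0.0353,-0.003,-0.0064],[0,0,0]],
    [0,[-0.0353,-0.003,-0.0064],[0,0,0]],
    [0,[-0.0353,-0.003,-0.0064],[0,0,0]],
    [0,[-0.0353,-0.003,-0.0064],[0,0,0]],
    [0,[-0.0353,-0.003,-0.0064],[0,0,0]],
    [0,[-0.0353,-0.003,-0.0064],[0,0,0]],
    [0,[0,0,0],[0,0,0]]
  ]
}}

```text
clock: 6.85
position: [0.4784, -0.1887, 0.2892]
tcp_rot: [-0.572, 0.576, 0.413, -0.414]
force: [-0.5, -0.7, 0.5]
finger_gap: 0.999
```

```bash
python3 - <<'E'
from h import *
plan([0.47,-0.18,0.16],np.deg2rad(72))
d=save('wrist','w5')
E
```

```text
pos [ 0.4784 -0.1887  0.2892] yaw 71.49 j [-0.49  0.15  0.88  1.79 -0.12  1.25  1.67] t 6.85 F [-0.5 -0.7  0.5] gap 0.999
shift in tool axes [0.0061 0.1291 0.0111] rotvec tool [ 0.0029 -0.0088 -0.0039]
```

View pics/w5.png

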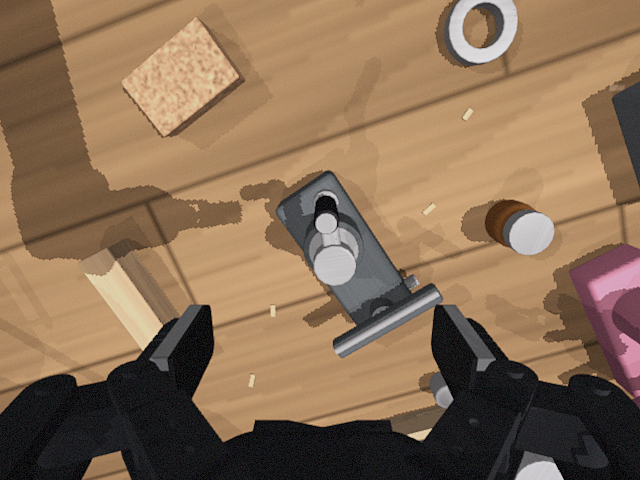

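```bash
python3 - <<'E'
from h import *
d=dict(np.load('pics/w5.npz')); im=cv2.imread('pics/w5.png')
cv2.imwrite('pics/w5c.png',cv2.resize(im[160:310,260:420],None,fx=5,fy=5,interpolation=cv2.INTER_CUBIC))
z=d['range_z'];T=d['world_from_camera']
v,u=np.mgrid[160:300,270:400]; zz=z[160:300,270:400]
P=np.stack([(u-d['cx'])/d['fx']*zz,(v-d['cy'])/d['fy']*zz,zz],-1)@T[:3,:3].T+T[:3,3]
h,e=np.histogram(P[...,2],np.arange(.03,.26,.004)); print([(round(a,3),b) for a,b in zip(e,h) if b>10])
m=(P[...,2]>.175)&(P[...,2]<.24); q=P[m]; top=q[:,2].max(); print('handle top',top,len(q))
q=q[q[:,2]>np.percentile(q[:,2],90)-.006]; c,r=cv2.minEnclosingCircle((q[:,:2]*1000).astype(np.float32)); print(np.median(q,0),c,r,len(q))
m=(P[...,2]>.118)&(P[...,2]<.145); q=P[m]; zc=np.median(q[:,2]);print(zc)
for s in[(.118,.124),(.124,.13),(.13,.136),(.136,.145)]:
  q=P[(P[...,2]>s[0])&(P[...,2]<s[1])]
  if len(q)>10: c,r=cv2.minEnclosingCircle((q[:,:2]*1000).astype(np.float32)); print(s,len(q),q.mean(0).round(4),c,r)
E
```

```text
[(np.float64(0.03), np.int64(44)), (np.float64(0.034), np.int64(249)), (np.float64(0.038), np.int64(3382)), (np.float64(0.042), np.int64(1197)), (np.float64(0.046), np.int64(27)), (np.float64(0.05), np.int64(19)), (np.float64(0.054), np.int64(25)), (np.float64(0.058), np.int64(24)), (np.float64(0.062), np.int64(21)), (np.float64(0.066), np.int64(23)), (np.float64(0.07), np.int64(26)), (np.float64(0.074), np.int64(25)), (np.float64(0.078), np.int64(34)), (np.float64(0.082), np.int64(607)), (np.float64(0.086), np.int64(416)), (np.float64(0.11), np.int64(12)), (np.float64(0.114), np.int64(43)), (np.float64(0.118), np.int64(59)), (np.float64(0.122), np.int64(431)), (np.float64(0.126), np.int64(1316)), (np.float64(0.13), np.int64(13)), (np.float64(0.134), np.int64(19)), (np.float64(0.138), np.int64(20)), (np.float64(0.142), np.int64(21)), (np.float64(0.146), np.int64(18)), (np.float64(0.15), np.int64(25)), (np.float64(0.154), np.int64(24)), (np.float64(0.158), np.int64(22)), (np.float64(0.162), np.int64(25)), (np.float64(0.166), np.int64(27)), (np.float64(0.17), np.int64(26)), (np.float64(0.174), np.int64(28)), (np.float64(0.178), np.int64(29)), (np.float64(0.182), np.int64(106)), (np.float64(0.186), np.int64(250)), (np.float64(0.19), np.int64(174))]
handle top 0.19173982755939317 579
[ 0.46682686 -0.18161369  0.1895509 ] (467.6226806640625, -182.00106811523438) 8.975467681884766 496
0.1279119814640307
(0.118, 0.124) 235 [ 0.4866 -0.1844  0.1226] (489.1163330078125, -184.24066162109375) 32.33822250366211
(0.124, 0.13) 1571 [ 0.516  -0.1905  0.1276] (498.2889099121094, -189.15115356445312) 41.49806213378906
(0.13, 0.136) 24 [ 0.4808 -0.1841  0.1331] (495.44683837890625, -183.98504638671875) 36.5562629699707
(0.136, 0.145) 44 [ 0.4609 -0.1797  0.1406] (464.600830078125, -180.7473602294922) 7.988436222076416
```

View pics/w5c.png

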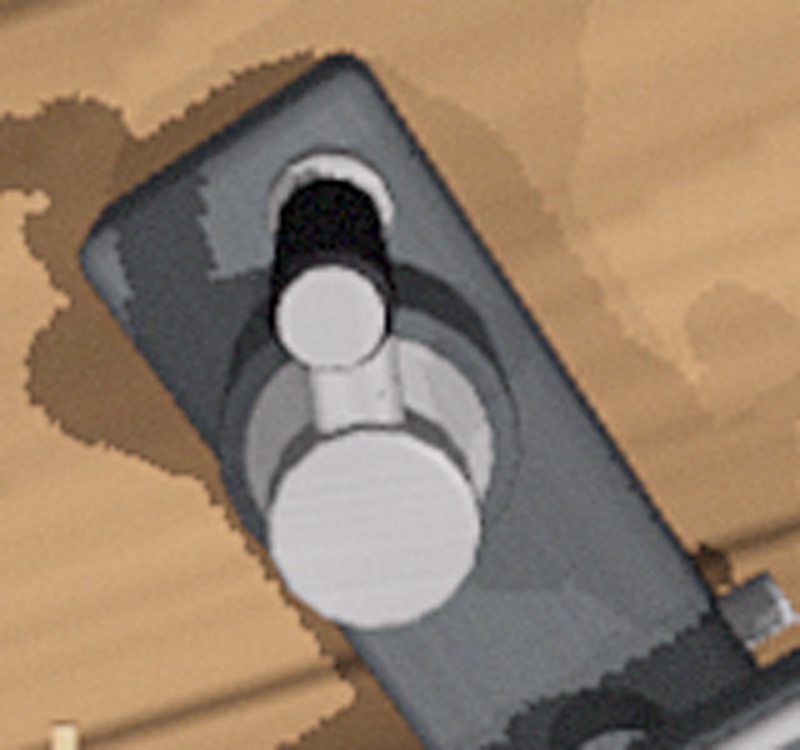

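```bash
python3 - <<'E'
from h import *
d=dict(np.load('pics/w5.npz'))
z=d['range_z'];T=d['world_from_camera']
v,u=np.mgrid[243:300,310:362]; zz=z[243:300,310:362]
P=np.stack([(u-d['cx'])/d['fx']*zz,(v-d['cy'])/d['fy']*zz,zz],-1)@T[:3,:3].T+T[:3,3]
q=P[(P[...,2]>.124)&(P[...,2]<.132)]; 
c,r=cv2.minEnclosingCircle((q[:,:2]*1000).astype(np.float32)); print(len(q),q.mean(0),c,r)
h=np.array([.4676,-.1820]); 
for b in (np.array(c)/1000,q.mean(0)[:2],pt(d,335,265.6,.128)[:2]):
  e=h-b; print(b,np.linalg.norm(e),np.rad2deg(np.arctan2(e[1],e[0])))
print(pt(d,260+330/5,160+315/5,.190))
plan([.4676,-.1820,.15],np.deg2rad(72))
E
```

```text
1389 [ 0.5203898  -0.19137915  0.1280618 ] (520.6835327148438, -191.2216796875) 19.804723739624023
[ 0.52068353 -0.19122168] 0.05387857479320273 170.14492048456825
[ 0.5203898  -0.19137915] 0.05361652710803138 169.9254027274217
[ 0.52213388 -0.19151435] 0.055357631621570466 170.1034017789442
[ 0.46788289 -0.1820713   0.19      ]
pos [ 0.4794 -0.1847  0.2886] yaw 71.7 j [-0.49  0.15  0.87  1.79 -0.12  1.25  1.67] t 6.9 F [-0.5  0.2  0. ] gap 0.998
shift in tool axes [-0.001   0.1386  0.0123] rotvec tool [ 0.0014 -0.0053 -0.0012]
```

Request:
{"fn": "send_rows", "kwargs": {
  "rows": [
    [0,[-0.001,0.01,0.0123],[0,0,0]],
    [0,[0,0.03,0],[0,0,0]],
    [0,[0,0.03,0],[0,0,0]],
    [0,[0,0.03,0],[0,0,0]],
    [0,[0,0.025,0],[0,0,0]],
    [0,[0,0.0175,0],[0,0,0]],
    [0,[0,0,0],[0,0,0]]
  ]
}}

```text
clock: 7.48
position: [0.4662, -0.1747, 0.1419]
tcp_rot: [0.573, -0.569, -0.415, 0.419]
force: [-0.6, -0.8, 0.1]
finger_gap: 0.993
```

```bash
python3 - <<'E'
from h import *
plan([.4676,-.1820,.146],np.deg2rad(72))
save('wrist','w6')
E
```

```text
pos [ 0.4662 -0.1747  0.1419] yaw 72.28 j [-0.41  0.31  0.81  2.   -0.27  0.95  1.81] t 7.4833 F [-0.6 -0.8  0.1] gap 0.993
shift in tool axes [-0.0065 -0.0041 -0.0035] rotvec tool [-0.008   0.0049 -0.0008]
```

View pics/w6.png

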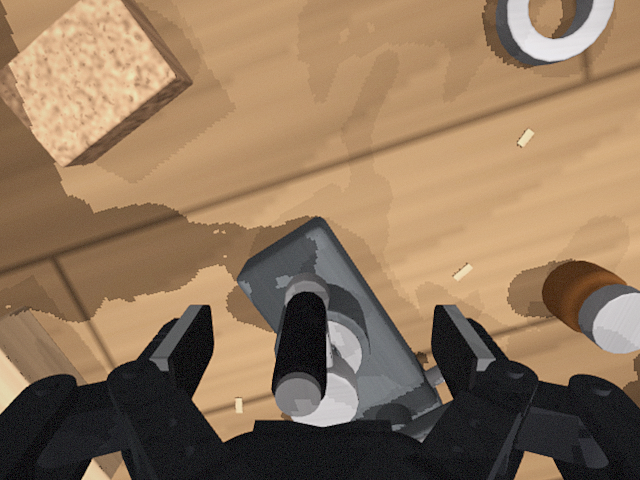

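Request:
{"fn": "send_rows", "kwargs": {
  "rows": [
    [0,[-0.006,-0.003,-0.003],[-0.006,0,0]],
    [0,[0,0,0],[0,0,0]]
  ]
}}

```text
clock: 7.7
position: [0.4714, -0.1853, 0.1506]
tcp_rot: [-0.568, 0.574, 0.419, -0.414]
force: [0.4, -0.7, -0.4]
finger_gap: 0.996
```

```bash
python3 - <<'E'
from h import *
plan([.4676,-.1820,.146],np.deg2rad(72))
E
```

```text
pos [ 0.4714 -0.1853  0.1506] yaw 72.17 j [-0.4   0.3   0.82  1.99 -0.27  0.95  1.82] t 7.7 F [ 0.4 -0.7 -0.4] gap 0.996
shift in tool axes [0.002  0.0046 0.0046] rotvec tool [ 0.0104  0.003  -0.0001]
```

Request:
{"fn": "send_rows", "kwargs": {
  "rows": [
    [0,[0,0,0],[0,0,0]],
    [0,[0,0,0],[0,0,0]],
    [0,[0,0,0],[0,0,0]]
  ]
}}

```text
clock: 7.95
position: [0.4704, -0.1838, 0.1494]
tcp_rot: [-0.569, 0.573, 0.418, -0.415]
force: [-0.7, -0.3, 0.9]
finger_gap: 1.001
```

```bash
python3 - <<'E'
from h import *
for i in range(3):
  plan([.4676,-.1820,.146],np.deg2rad(72)); robot.get_image('top')
E
```

```text
pos [ 0.4704 -0.1838  0.1494] yaw 72.2 j [-0.4   0.3   0.82  1.99 -0.27  0.95  1.82] t 7.95 F [-0.7 -0.3  0.9] gap 1.001
shift in tool axes [0.0009 0.0034 0.0032] rotvec tool [0.0075 0.0035 0.0008]
pos [ 0.4702 -0.1837  0.1492] yaw 72.21 j [-0.4   0.3   0.82  1.99 -0.27  0.95  1.82] t 8.0 F [-1.   0.2  0.1] gap 0.996
shift in tool axes [0.0008 0.0032 0.003 ] rotvec tool [0.007  0.0037 0.0007]
pos [ 0.4701 -0.1837  0.149 ] yaw 72.21 j [-0.4   0.3   0.82  1.99 -0.27  0.95  1.82] t 8.05 F [0.3 0.7 0.2] gap 0.999
shift in tool axes [0.0008 0.003  0.0029] rotvec tool [0.0066 0.0037 0.0006]
```

Request:
{"fn": "send_rows", "kwargs": {
  "rows": [
    [100,[0.0008,0.002,0.0025],[0,0,0]],
    [255,[0,0,0],[0,0,0]],
    [255,[0,0,0],[0,0,0]],
    [255,[0,0,0],[0,0,0]],
    [255,[0,0,0],[0,0,0]],
    [255,[0,0,0],[0,0,0]],
    [255,[0,0,0],[0,0,0]],
    [255,[0,0,0],[0,0,0]]
  ],
  "grip_force": 45
}}

```text
clock: 8.77
position: [0.4679, -0.1818, 0.1467]
tcp_rot: [-0.57, 0.573, 0.418, -0.415]
force: [-0.4, 1.7, 0.7]
finger_gap: 0.199
```

```bash
python3 - <<'E'
from h import *
plan([.4676,-.1820,.146],np.deg2rad(72))
save('wrist','w7')
E
```

```text
pos [ 0.4679 -0.1818  0.1467] yaw 72.21 j [-0.4   0.3   0.82  2.   -0.27  0.94  1.81] t 8.7667 F [-0.4  1.7  0.7] gap 0.199
shift in tool axes [-0.0003  0.0007  0.0002] rotvec tool [0.0058 0.0037 0.0008]
```

View pics/w7.png

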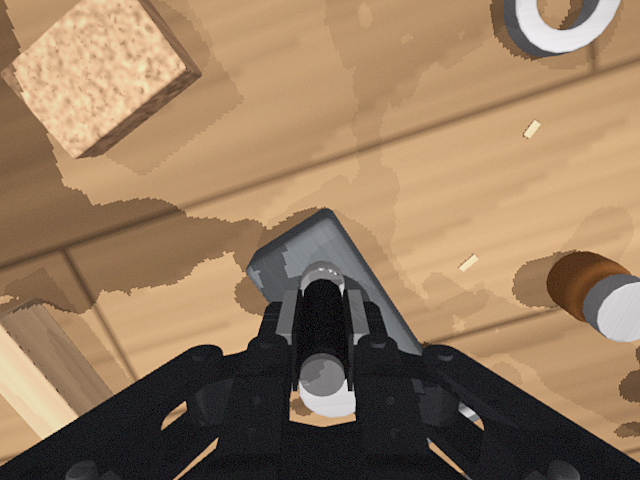

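```bash
cat >> h.py <<'E'
B=np.array([.5215,-.1915])
def circ(t0,dth,n,dz=0,r=.055):
    """from angle t0 deg, total dth rad in n rows; dz total world"""
    rm=R().as_matrix(); th=np.deg2rad(t0)+np.linspace(0,dth,n+1)
    p=np.c_[r*np.cos(th),r*np.sin(th),np.linspace(0,dz,n+1)]
    print([list((rm.T@x).round(4)) for x in np.diff(p,axis=0)],'end',np.rad2deg(th[-1]).round(1))
def st():
    s=robot.sense(); p=s['position']; e=p[:2]-B
    print('t',round(s['clock'],2),'pos',p.round(4),'ang',np.rad2deg(np.arctan2(e[1],e[0])).round(1)%360,'r',np.linalg.norm(e).round(4),'F',s['force'].round(1),'M',s['moment'].round(2),'gap',round(s['finger_gap'],3),'j',s['joint_pos'].round(2))
E
python3 -c "
from h import *
st(); circ(170,3.6,36,.0046)"
```

```text
t 8.82 pos [ 0.4679 -0.1818  0.1467] ang 169.7 r 0.0545 F [-0.7  2.   1.9] M [ 0.27  0.05 -0.  ] gap 0.198 j [-0.4   0.3   0.82  2.   -0.27  0.94  1.81]
[[np.float64(-0.0054), np.float64(-0.0001), np.float64(-0.001)], [np.float64(-0.0053), np.float64(-0.0001), np.float64(-0.0016)], [np.float64(-0.0051), np.float64(-0.0001), np.float64(-0.0021)], [np.float64(-0.0049), np.float64(-0.0001), np.float64(-0.0026)], [np.float64(-0.0046), np.float64(-0.0001), np.float64(-0.003)], [np.float64(-0.0043), np.float64(-0.0001), np.float64(-0.0035)], [np.float64(-0.0039), np.float64(-0.0001), np.float64(-0.0039)], [np.float64(-0.0035), np.float64(-0.0001), np.float64(-0.0043)], [np.float64(-0.003), np.float64(-0.0001), np.float64(-0.0046)], [np.float64(-0.0026), np.float64(-0.0001), np.float64(-0.0049)], [np.float64(-0.0021), np.float64(-0.0001), np.float64(-0.0051)], [np.float64(-0.0015), np.float64(-0.0001), np.float64(-0.0053)], [np.float64(-0.001), np.float64(-0.0001), np.float64(-0.0054)], [np.float64(-0.0005), np.float64(-0.0001), np.float64(-0.0055)], [np.float64(0.0001), np.float64(-0.0001)
[... 668 characters left out ...]
oat64(0.0049), np.float64(-0.0001), np.float64(-0.0024)], [np.float64(0.0052), np.float64(-0.0001), np.float64(-0.0019)], [np.float64(0.0053), np.float64(-0.0001), np.float64(-0.0014)], [np.float64(0.0054), np.float64(-0.0001), np.float64(-0.0009)], [np.float64(0.0055), np.float64(-0.0001), np.float64(-0.0003)], [np.float64(0.0055), np.float64(-0.0001), np.float64(0.0002)], [np.float64(0.0054), np.float64(-0.0001), np.float64(0.0008)], [np.float64(0.0053), np.float64(-0.0001), np.float64(0.0013)], [np.float64(0.0052), np.float64(-0.0001), np.float64(0.0019)], [np.float64(0.005), np.float64(-0.0001), np.float64(0.0024)], [np.float64(0.0047), np.float64(-0.0001), np.float64(0.0028)]] end 376.3
```

Request:
{"fn": "send_rows", "kwargs": {
  "rows": [
    [255,[-0.0054,-0.0001,-0.001],[0,0,0]],
    [255,[-0.0053,-0.0001,-0.0016],[0,0,0]],
    [255,[-0.0051,-0.0001,-0.0021],[0,0,0]],
    [255,[-0.0049,-0.0001,-0.0026],[0,0,0]],
    [255,[-0.0046,-0.0001,-0.003],[0,0,0]]
  ]
}}

```text
clock: 9.23
position: [0.4693, -0.2092, 0.1472]
tcp_rot: [-0.57, 0.572, 0.418, -0.415]
force: [-2.0, 4.4, 2.6]
finger_gap: 0.197
```

```bash
python3 -c "
from h import *
st()"
```

```text
t 9.23 pos [ 0.4693 -0.2092  0.1472] ang 198.8 r 0.0551 F [-2.   4.4  2.6] M [ 0.78  0.22 -0.04] gap 0.197 j [-0.34  0.33  0.82  1.97 -0.29  0.96  1.88]
```

Request:
{"fn": "send_rows", "kwargs": {
  "rows": [
    [255,[-0.0043,-0.0001,-0.0035],[0,0,0]],
    [255,[-0.0039,-0.0001,-0.0039],[0,0,0]],
    [255,[-0.0035,-0.0001,-0.0043],[0,0,0]],
    [255,[-0.003,-0.0001,-0.0046],[0,0,0]]
  ]
}}

```text
clock: 9.57
position: [0.4803, -0.229, 0.1474]
tcp_rot: [-0.57, 0.573, 0.417, -0.415]
force: [-2.8, 3.7, 1.7]
finger_gap: 0.199
```

Request:
{"fn": "send_rows", "kwargs": {
  "rows": [
    [255,[-0.0026,-0.0001,-0.0049],[0,0,0]],
    [255,[-0.0021,-0.0001,-0.0051],[0,0,0]],
    [255,[-0.0015,-0.0001,-0.0053],[0,0,0]]
  ]
}}

```text
clock: 9.82
position: [0.4931, -0.2399, 0.1479]
tcp_rot: [-0.57, 0.573, 0.417, -0.416]
force: [-4.0, 2.8, 2.4]
finger_gap: 0.196
```

```bash
python3 -c "
from h import *
st()"
```

```text
t 9.82 pos [ 0.4931 -0.2399  0.1479] ang 239.6 r 0.0561 F [-4.   2.8  2.4] M [0.61 0.71 0.02] gap 0.196 j [-0.26  0.4   0.8   1.89 -0.34  0.99  1.95]
```

Request:
{"fn": "send_rows", "kwargs": {
  "rows": [
    [255,[-0.001,-0.0001,-0.0054],[0,0,0]],
    [255,[-0.0005,-0.0001,-0.0055],[0,0,0]],
    [255,[0.0001,-0.0001,-0.0055],[0,0,0]]
  ]
}}

```text
clock: 10.07
position: [0.5085, -0.2462, 0.1483]
tcp_rot: [-0.57, 0.573, 0.417, -0.416]
force: [-3.1, 2.1, -0.0]
finger_gap: 0.199
```

Request:
{"fn": "send_rows", "kwargs": {
  "rows": [
    [255,[0.0006,-0.0001,-0.0055],[0,0,0]],
    [255,[0.0012,-0.0001,-0.0054],[0,0,0]],
    [255,[0.0017,-0.0001,-0.0052],[0,0,0]]
  ]
}}

```text
clock: 10.32
position: [0.5249, -0.2478, 0.1487]
tcp_rot: [-0.57, 0.573, 0.417, -0.416]
force: [-3.1, 1.5, -1.5]
finger_gap: 0.199
```

Request:
{"fn": "send_rows", "kwargs": {
  "rows": [
    [255,[0.0022,-0.0001,-0.005],[0,0,0]],
    [255,[0.0027,-0.0001,-0.0048],[0,0,0]],
    [255,[0.0032,-0.0001,-0.0045],[0,0,0]]
  ]
}}

```text
clock: 10.57
position: [0.5408, -0.2445, 0.1491]
tcp_rot: [-0.57, 0.573, 0.417, -0.416]
force: [-2.6, 1.5, -0.4]
finger_gap: 0.195
```

Request:
{"fn": "send_rows", "kwargs": {
  "rows": [
    [255,[0.0036,-0.0001,-0.0042],[0,0,0]],
    [255,[0.004,-0.0001,-0.0038],[0,0,0]],
    [255,[0.0044,-0.0001,-0.0034],[0,0,0]]
  ]
}}

```text
clock: 10.82
position: [0.5553, -0.2365, 0.1495]
tcp_rot: [-0.57, 0.573, 0.417, -0.416]
force: [-3.1, 1.0, -0.2]
finger_gap: 0.196
```

Request:
{"fn": "send_rows", "kwargs": {
  "rows": [
    [255,[0.0047,-0.0001,-0.0029],[0,0,0]],
    [255,[0.0049,-0.0001,-0.0024],[0,0,0]],
    [255,[0.0052,-0.0001,-0.0019],[0,0,0]]
  ]
}}

```text
clock: 11.07
position: [0.5666, -0.2249, 0.15]
tcp_rot: [-0.57, 0.573, 0.417, -0.416]
force: [-3.2, 0.7, -5.9]
finger_gap: 0.198
```

```bash
python3 -c "
from h import *
st()"
```

```text
t 11.07 pos [ 0.5666 -0.2249  0.15  ] ang 323.5 r 0.0561 F [-3.2  0.7 -5.9] M [0.27 0.73 0.05] gap 0.198 j [-0.25  0.5   0.76  1.75 -0.39  1.04  1.9 ]
```

Request:
{"fn": "send_rows", "kwargs": {
  "rows": [
    [255,[0,0,0],[0,0,0]],
    [255,[0,0,0],[0,0,0]]
  ]
}}

```text
clock: 11.23
position: [0.5685, -0.2221, 0.15]
tcp_rot: [-0.569, 0.573, 0.419, -0.415]
force: [-1.7, 4.2, 1.4]
finger_gap: 0.2
```

```bash
python3 -c "
from h import *
st()"
```

```text
t 11.23 pos [ 0.5685 -0.2221  0.15  ] ang 327.0 r 0.0561 F [-1.7  4.2  1.4] M [0.73 0.3  0.01] gap 0.2 j [-0.25  0.5   0.75  1.75 -0.39  1.04  1.9 ]
```

```bash
python3 -c "
from h import *
save('wrist','w8'); st(); save('scene','s8',(140,260,200,340),5)
a=cv2.imread('pics/w7.png')[240:440,220:420]; b=cv2.imread('pics/w8.png')[240:440,220:420]
cv2.imwrite('pics/w8c.png',cv2.resize(np.hstack([a,b]),None,fx=2,fy=2))"
```

```text
t 11.28 pos [ 0.5684 -0.2222  0.1501] ang 326.8 r 0.0561 F [-1.   3.7  0.8] M [ 0.73  0.3  -0.01] gap 0.194 j [-0.25  0.5   0.75  1.75 -0.39  1.04  1.9 ]
```

View pics/w8c.png

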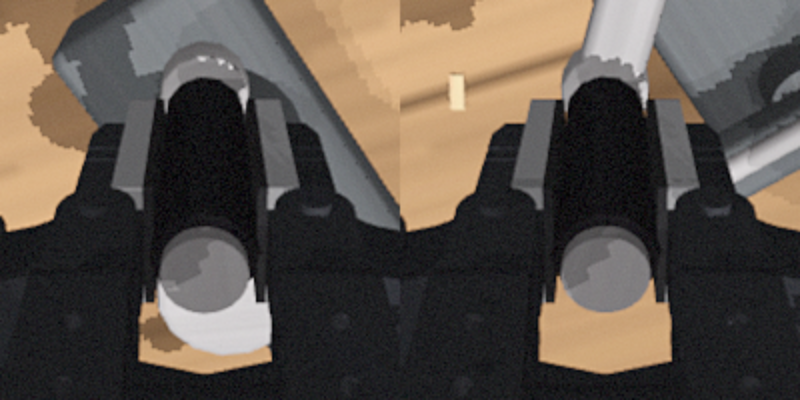

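View pics/s8.png

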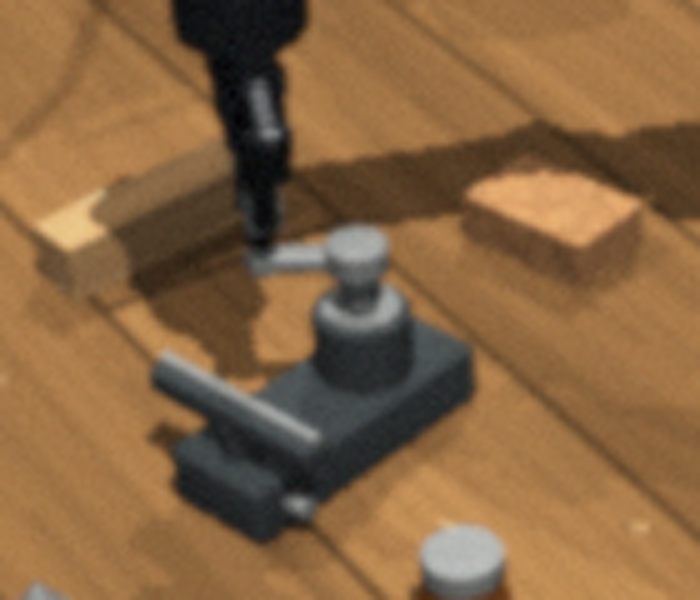

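Request:
{"fn": "send_rows", "kwargs": {
  "rows": [
    [255,[0.0053,-0.0001,-0.0014],[0,0,0]],
    [255,[0.0054,-0.0001,-0.0009],[0,0,0]]
  ]
}}

```text
clock: 11.5
position: [0.5718, -0.215, 0.1494]
tcp_rot: [-0.57, 0.573, 0.417, -0.415]
force: [-1.0, 0.1, -10.6]
finger_gap: 0.198
```

Request:
{"fn": "send_rows", "kwargs": {
  "rows": [
    [255,[0,0,0],[0,0,0]],
    [255,[0,0,0],[0,0,0]]
  ]
}}

```text
clock: 11.67
position: [0.5724, -0.2126, 0.1479]
tcp_rot: [-0.57, 0.572, 0.418, -0.416]
force: [3.4, 0.8, -16.8]
finger_gap: 0.193
```

```bash
python3 -c "
from h import *
st()"
```

```text
t 11.67 pos [ 0.5724 -0.2126  0.1479] ang 337.4 r 0.0551 F [  3.4   0.8 -16.8] M [ 0.13 -0.61  0.04] gap 0.193 j [-0.27  0.51  0.75  1.74 -0.39  1.04  1.89]
```

Request:
{"fn": "send_rows", "kwargs": {
  "rows": [
    [255,[0.0055,0.0015,-0.0003],[0,0,0]],
    [255,[0.0055,0.0015,0.0002],[0,0,0]],
    [255,[0,0.0015,0],[0,0,0]],
    [255,[0,0.0015,0],[0,0,0]],
    [255,[0,0,0],[0,0,0]]
  ]
}}

```text
clock: 12.08
position: [0.5754, -0.2033, 0.1436]
tcp_rot: [-0.57, 0.572, 0.418, -0.416]
force: [-1.1, 1.4, -12.7]
finger_gap: 0.203
```

```bash
python3 -c "
from h import *
st()"
```

```text
t 12.08 pos [ 0.5754 -0.2033  0.1436] ang 347.7 r 0.0552 F [ -1.1   1.4 -12.7] M [ 0.15  0.11 -0.01] gap 0.203 j [-0.28  0.51  0.75  1.75 -0.4   1.04  1.87]
```

Request:
{"fn": "send_rows", "kwargs": {
  "rows": [
    [255,[0,0.001,0],[0,0,0]],
    [255,[0,0.001,0],[0,0,0]],
    [255,[0,0,0],[0,0,0]]
  ]
}}

```text
clock: 12.33
position: [0.5757, -0.2041, 0.143]
tcp_rot: [-0.57, 0.573, 0.418, -0.415]
force: [-4.6, 2.8, -5.7]
finger_gap: 0.195
```

```bash
python3 -c "
from h import *
st()"
```

```text
t 12.33 pos [ 0.5757 -0.2041  0.143 ] ang 346.9 r 0.0556 F [-4.6  2.8 -5.7] M [0.47 0.81 0.01] gap 0.195 j [-0.28  0.51  0.75  1.75 -0.4   1.03  1.87]
```

Request:
{"fn": "send_rows", "kwargs": {
  "rows": [
    [255,[0,0.001,0],[0,0,0]],
    [255,[0,0,0],[0,0,0]],
    [255,[0,0,0],[0,0,0]]
  ]
}}

```text
clock: 12.58
position: [0.5758, -0.2043, 0.1428]
tcp_rot: [-0.57, 0.573, 0.418, -0.415]
force: [-4.2, 2.6, 1.4]
finger_gap: 0.197
```

```bash
python3 -c "
from h import *
st(); save('wrist','w9'); save('scene','s9',(140,260,200,340),5)
a=cv2.imread('pics/w8.png')[240:440,220:420]; b=cv2.imread('pics/w9.png')[240:440,220:420]
cv2.imwrite('pics/w9c.png',cv2.resize(np.hstack([a,b]),None,fx=2,fy=2))"
```

```text
t 12.58 pos [ 0.5758 -0.2043  0.1428] ang 346.7 r 0.0558 F [-4.2  2.6  1.4] M [ 0.59  1.18 -0.02] gap 0.197 j [-0.28  0.51  0.75  1.75 -0.4   1.03  1.87]
```

View pics/w9c.png

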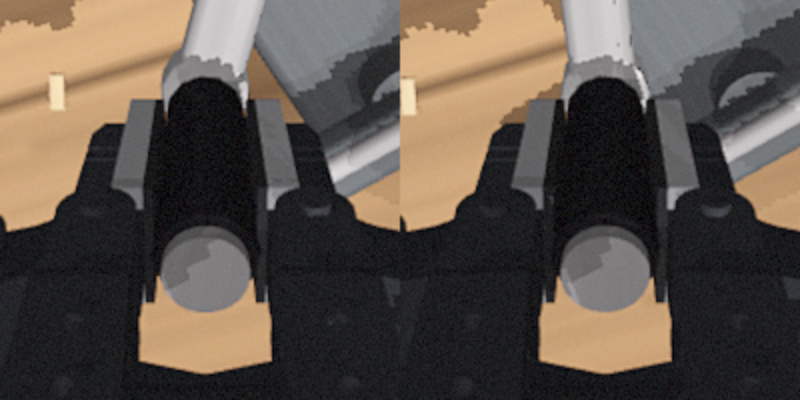

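View pics/s9.png

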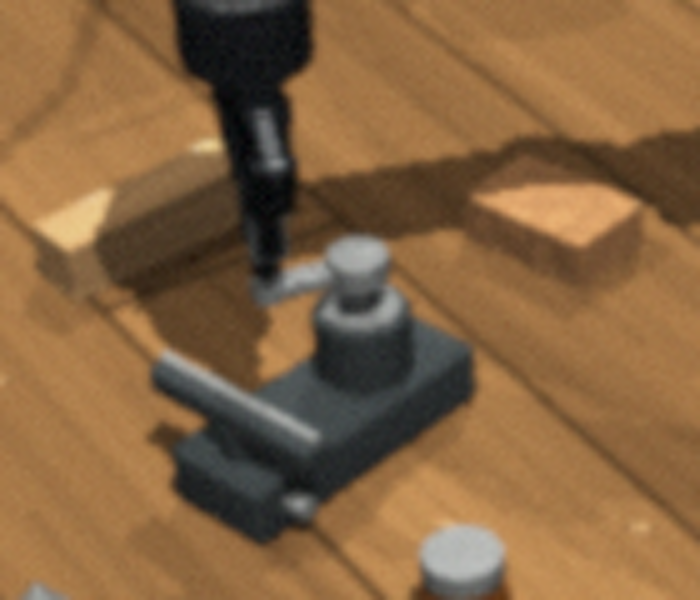

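```bash
python3 -c "
from h import *
rm=R().as_matrix(); th=np.deg2rad(347.6)-np.linspace(0,6.5,66)
p=np.c_[.055*np.cos(th),.055*np.sin(th),np.linspace(0,-.0083,66)]@rm
p=np.round((p-p[0]),4); d=np.diff(p,axis=0).round(4)
for k in range(0,65,20): print(k); print(', '.join('[255, [%g, %g, %g], [0, 0, 0]]'%tuple(x+0) for x in d[k:k+20]))
"
```

```text
0
[255, [-0.0055, 0.0001, -0.0002], [0, 0, 0]], [255, [-0.0055, 0.0001, 0.0003], [0, 0, 0]], [255, [-0.0054, 0.0002, 0.0008], [0, 0, 0]], [255, [-0.0053, 0.0001, 0.0014], [0, 0, 0]], [255, [-0.0052, 0.0001, 0.0019], [0, 0, 0]], [255, [-0.0049, 0.0001, 0.0024], [0, 0, 0]], [255, [-0.0047, 0.0001, 0.0029], [0, 0, 0]], [255, [-0.0044, 0.0001, 0.0034], [0, 0, 0]], [255, [-0.004, 0.0001, 0.0038], [0, 0, 0]], [255, [-0.0036, 0.0001, 0.0041], [0, 0, 0]], [255, [-0.0031, 0.0001, 0.0045], [0, 0, 0]], [255, [-0.0027, 0.0001, 0.0048], [0, 0, 0]], [255, [-0.0023, 0.0001, 0.005], [0, 0, 0]], [255, [-0.0017, 0.0001, 0.0052], [0, 0, 0]], [255, [-0.0012, 0.0001, 0.0054], [0, 0, 0]], [255, [-0.0006, 0.0001, 0.0055], [0, 0, 0]], [255, [-0.0001, 0.0001, 0.0055], [0, 0, 0]], [255, [0.0005, 0.0001, 0.0054], [0, 0, 0]], [255, [0.001, 0.0001, 0.0054], [0, 0, 0]], [255, [0.0015, 0.0001, 0.0053], [0, 0, 0]]
20
[255, [0.0021, 0.0001, 0.0051], [0, 0, 0]], [255, [0.0026, 0.0001, 0.0049], [0, 0, 0]], [255, [0.003, 0.0001, 0.0046], [0, 0, 0]], [255, [0.0035, 0.0001, 0.0042], [0, 0, 0]], [255, [0.0039, 0.0001, 0.0
[... 1119 characters left out ...]
[0, 0, 0]], [255, [-0.0013, 0.0001, -0.0053], [0, 0, 0]], [255, [-0.0019, 0.0002, -0.0052], [0, 0, 0]], [255, [-0.0024, 0.0001, -0.0049], [0, 0, 0]], [255, [-0.0028, 0.0002, -0.0047], [0, 0, 0]], [255, [-0.0033, 0.0001, -0.0044], [0, 0, 0]], [255, [-0.0037, 0.0002, -0.0041], [0, 0, 0]], [255, [-0.0041, 0.0001, -0.0036], [0, 0, 0]], [255, [-0.0045, 0.0002, -0.0033], [0, 0, 0]], [255, [-0.0047, 0.0001, -0.0027], [0, 0, 0]], [255, [-0.005, 0.0002, -0.0023], [0, 0, 0]]
60
[255, [-0.0052, 0.0001, -0.0018], [0, 0, 0]], [255, [-0.0054, 0.0001, -0.0012], [0, 0, 0]], [255, [-0.0054, 0.0001, -0.0007], [0, 0, 0]], [255, [-0.0055, 0.0002, -0.0002], [0, 0, 0]], [255, [-0.0055, 0.0001, 0.0004], [0, 0, 0]]
```

Request:
{"fn": "send_rows", "kwargs": {
  "rows": [
    [255,[-0.0055,0.0001,-0.0002],[0,0,0]],
    [255,[-0.0055,0.0001,0.0003],[0,0,0]],
    [255,[-0.0054,0.0002,0.0008],[0,0,0]],
    [255,[-0.0053,0.0001,0.0014],[0,0,0]],
    [255,[-0.0052,0.0001,0.0019],[0,0,0]],
    [255,[-0.0049,0.0001,0.0024],[0,0,0]]
  ]
}}

```text
clock: 13.18
position: [0.5615, -0.2312, 0.142]
tcp_rot: [-0.569, 0.573, 0.419, -0.414]
force: [-1.3, 4.7, -2.2]
finger_gap: 0.197
```

```bash
python3 -c "
from h import *
st()"
```

```text
t 13.18 pos [ 0.5615 -0.2312  0.142 ] ang 315.2 r 0.0564 F [-1.3  4.7 -2.2] M [0.94 0.44 0.02] gap 0.197 j [-0.23  0.5   0.75  1.76 -0.4   1.03  1.93]
```

Request:
{"fn": "send_rows", "kwargs": {
  "rows": [
    [255,[-0.0047,0.0001,0.0029],[0,0,0]],
    [255,[-0.0044,0.0001,0.0034],[0,0,0]],
    [255,[-0.004,0.0001,0.0038],[0,0,0]],
    [255,[-0.0036,0.0001,0.0041],[0,0,0]],
    [255,[-0.0031,0.0001,0.0045],[0,0,0]],
    [255,[-0.0027,0.0001,0.0048],[0,0,0]],
    [255,[-0.0023,0.0001,0.005],[0,0,0]],
    [255,[-0.0017,0.0001,0.0052],[0,0,0]],
    [255,[-0.0012,0.0001,0.0054],[0,0,0]],
    [255,[-0.0006,0.0001,0.0055],[0,0,0]],
    [255,[-0.0001,0.0001,0.0055],[0,0,0]],
    [255,[0.0005,0.0001,0.0054],[0,0,0]],
    [255,[0.001,0.0001,0.0054],[0,0,0]],
    [255,[0.0015,0.0001,0.0053],[0,0,0]]
  ]
}}

```text
clock: 14.35
position: [0.4901, -0.2381, 0.1399]
tcp_rot: [-0.568, 0.575, 0.418, -0.415]
force: [4.7, -0.6, 7.5]
finger_gap: 0.197
```

```bash
python3 -c "
from h import *
st()"
```

```text
t 14.35 pos [ 0.4901 -0.2381  0.1399] ang 236.0 r 0.0562 F [ 4.7 -0.6  7.5] M [-0.05 -0.94 -0.02] gap 0.197 j [-0.26  0.4   0.79  1.91 -0.34  0.96  1.95]
```

Request:
{"fn": "send_rows", "kwargs": {
  "rows": [
    [255,[0.0021,0,0.0051],[0,0,0]],
    [255,[0.0026,0,0.0049],[0,0,0]],
    [255,[0.003,0,0.0046],[0,0,0]],
    [255,[0.0035,0,0.0042],[0,0,0]],
    [255,[0.0039,0,0.0039],[0,0,0]],
    [255,[0.0042,0,0.0035],[0,0,0]],
    [255,[0.0046,0.0001,0.0031],[0,0,0]],
    [255,[0.0049,0.0001,0.0025],[0,0,0]],
    [255,[0.005,0.0001,0.0021],[0,0,0]],
    [255,[0.0053,0.0002,0.0015],[0,0,0]],
    [255,[0.0054,0.0001,0.0011],[0,0,0]],
    [255,[0.0055,0.0001,0.0004],[0,0,0]],
    [255,[0.0055,0.0002,0],[0,0,0]],
    [255,[0.0055,0.0001,-0.0007],[0,0,0]]
  ]
}}

```text
clock: 15.52
position: [0.4723, -0.1681, 0.1377]
tcp_rot: [-0.57, 0.573, 0.417, -0.416]
force: [0.0, -4.1, 6.8]
finger_gap: 0.197
```

```bash
python3 -c "
from h import *
st()"
```

```text
t 15.52 pos [ 0.4723 -0.1681  0.1377] ang 154.5 r 0.0545 F [ 0.  -4.1  6.8] M [-0.92 -0.1  -0.02] gap 0.197 j [-0.43  0.31  0.81  2.01 -0.28  0.93  1.79]
```

Request:
{"fn": "send_rows", "kwargs": {
  "rows": [
    [255,[0.0053,0,-0.0011],[0,0,0]],
    [255,[0.0053,0,-0.0017],[0,0,0]],
    [255,[0.005,0,-0.0022],[0,0,0]],
    [255,[0.0048,0.0002,-0.0027],[0,0,0]],
    [255,[0.0045,0.0001,-0.0032],[0,0,0]],
    [255,[0.0041,0.0002,-0.0036],[0,0,0]],
    [255,[0.0038,0.0001,-0.004],[0,0,0]],
    [255,[0.0034,0.0002,-0.0043],[0,0,0]],
    [255,[0.0029,0.0001,-0.0047],[0,0,0]],
    [255,[0.0024,0.0002,-0.0049],[0,0,0]],
    [255,[0.0019,0.0002,-0.0052],[0,0,0]],
    [255,[0.0014,0.0001,-0.0053],[0,0,0]]
  ]
}}

```text
clock: 16.52
position: [0.5255, -0.1376, 0.1362]
tcp_rot: [-0.571, 0.572, 0.416, -0.417]
force: [-2.4, -1.9, 4.3]
finger_gap: 0.198
```

```bash
python3 -c "
from h import *
st()"
```

```text
t 16.52 pos [ 0.5255 -0.1376  0.1362] ang 85.8 r 0.054 F [-2.4 -1.9  4.3] M [-0.51  0.27 -0.01] gap 0.198 j [-0.44  0.4   0.77  1.91 -0.33  0.96  1.75]
```

Request:
{"fn": "send_rows", "kwargs": {
  "rows": [
    [255,[0.0009,0.0001,-0.0054],[0,0,0]],
    [255,[0.0003,0.0001,-0.0055],[0,0,0]],
    [255,[-0.0002,0.0001,-0.0055],[0,0,0]],
    [255,[-0.0008,0.0001,-0.0055],[0,0,0]],
    [255,[-0.0013,0.0001,-0.0053],[0,0,0]],
    [255,[-0.0019,0.0001,-0.0052],[0,0,0]],
    [255,[-0.0024,0.0001,-0.0049],[0,0,0]],
    [255,[-0.0028,0.0001,-0.0047],[0,0,0]],
    [255,[-0.0033,0.0001,-0.0044],[0,0,0]],
    [255,[-0.0037,0.0002,-0.0041],[0,0,0]],
    [255,[-0.0041,0.0001,-0.0036],[0,0,0]],
    [255,[-0.0045,0.0002,-0.0033],[0,0,0]]
  ]
}}

```text
clock: 17.52
position: [0.5737, -0.1741, 0.1349]
tcp_rot: [0.572, -0.57, -0.418, 0.416]
force: [-4.0, 5.5, 12.7]
finger_gap: 0.191
```

```bash
python3 -c "
from h import *
st()"
```

```text
t 17.52 pos [ 0.5737 -0.1741  0.1349] ang 18.4 r 0.055 F [-4.   5.5 12.7] M [ 0.8   0.67 -0.01] gap 0.191 j [-0.32  0.5   0.74  1.78 -0.39  1.02  1.83]
```

Request:
{"fn": "send_rows", "kwargs": {
  "rows": [
    [255,[-0.0047,-0.0004,-0.0027],[0,0,0]],
    [255,[-0.005,-0.0002,-0.0023],[0,0,0]],
    [255,[-0.0052,0,-0.0018],[0,0,0]],
    [255,[-0.0054,0.0001,-0.0012],[0,0,0]],
    [255,[-0.0054,0.0001,-0.0007],[0,0,0]],
    [255,[-0.0055,0.0001,-0.0002],[0,0,0]],
    [255,[-0.0055,0.0001,0.0004],[0,0,0]],
    [255,[-0.0054,0,0.0009],[0,0,0]],
    [255,[0,0,0],[0,0,0]],
    [255,[0,0,0],[0,0,0]]
  ]
}}

```text
clock: 18.35
position: [0.5677, -0.2223, 0.1347]
tcp_rot: [-0.57, 0.574, 0.416, -0.416]
force: [-0.2, -2.1, -6.9]
finger_gap: 0.197
```

```bash
python3 -c "
from h import *
st(); save('wrist','w10'); save('scene','s10',(140,260,200,340),5); save('top','t10')
a=cv2.imread('pics/w7.png')[240:440,220:420]; b=cv2.imread('pics/w10.png')[240:440,220:420]
cv2.imwrite('pics/w10c.png',cv2.resize(np.hstack([a,b]),None,fx=2,fy=2))"
```

```text
t 18.35 pos [ 0.5677 -0.2223  0.1347] ang 326.3 r 0.0556 F [-0.2 -2.1 -6.9] M [-0.4  -0.06  0.04] gap 0.197 j [-0.24  0.52  0.74  1.76 -0.4   1.02  1.9 ]
```

View pics/w10c.png

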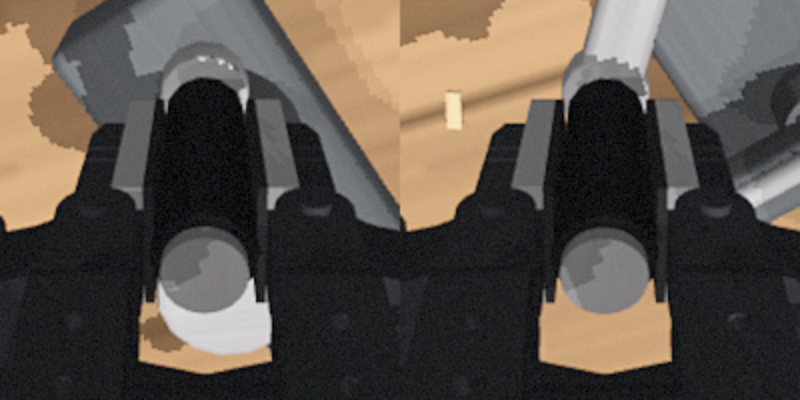

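View pics/s10.png

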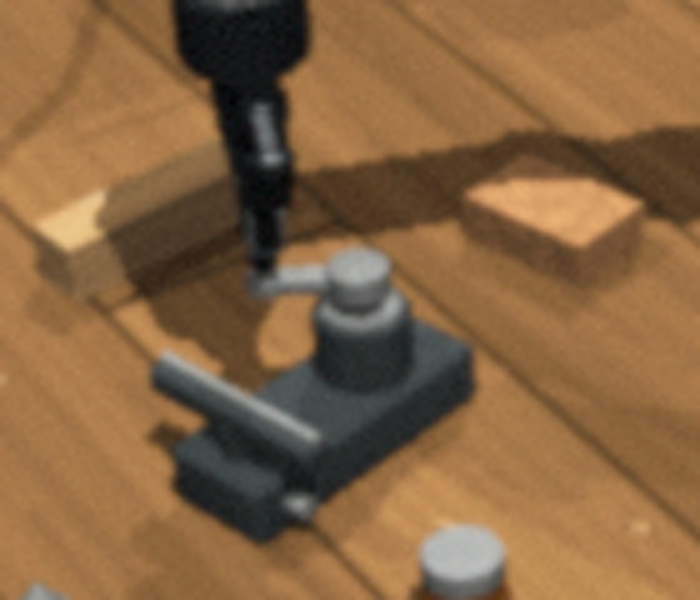

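View pics/t10.png

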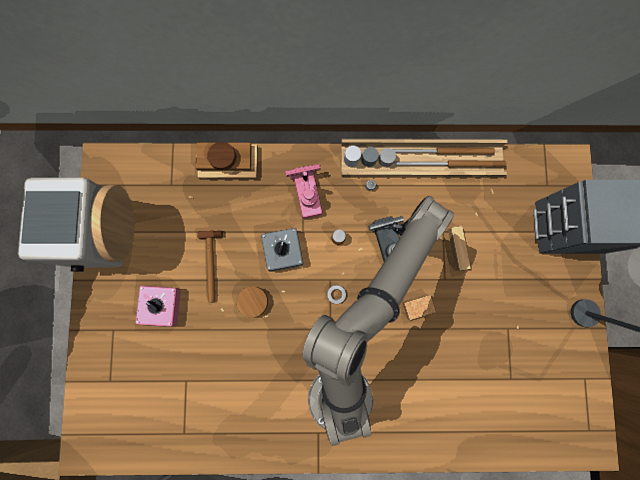

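Request:
{"fn": "send_rows", "kwargs": {
  "rows": [
    [255,[0,0.0006,0],[0,0,0]],
    [255,[0,0,0],[0,0,0]],
    [255,[0,0,0],[0,0,0]],
    [255,[0,0,0],[0,0,0]],
    [255,[0,0,0],[0,0,0]]
  ]
}}

```text
clock: 18.92
position: [0.5694, -0.2199, 0.1347]
tcp_rot: [-0.57, 0.573, 0.418, -0.416]
force: [-1.2, -1.8, -6.8]
finger_gap: 0.196
```

```bash
python3 -c "
from h import *
st(); d=save('scene','s11'); im=cv2.imread('pics/s11.png'); cv2.imwrite('pics/s11c.png',cv2.resize(im[250:340,300:400],None,fx=5,fy=5))
a=cv2.imread('pics/scene0.png'); print(np.abs(a[250:420,300:480].astype(int)-im[250:420,300:480]).mean())
D=np.abs(a.astype(int)-im).max(-1); cv2.imwrite('pics/diff.png',np.clip(D*2,0,255).astype(np.uint8))"
```

```text
t 18.92 pos [ 0.5694 -0.2199  0.1347] ang 329.4 r 0.0557 F [-1.2 -1.8 -6.8] M [-0.37  0.27  0.02] gap 0.196 j [-0.24  0.52  0.74  1.76 -0.4   1.02  1.9 ]
8.443409586056644
```

View pics/s11.png

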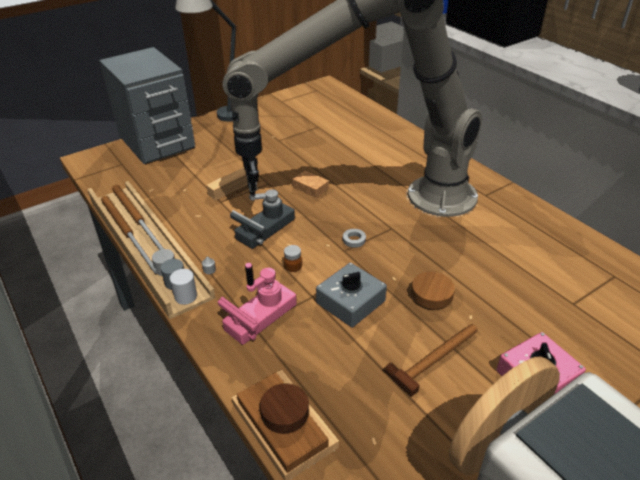

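View pics/s11c.png

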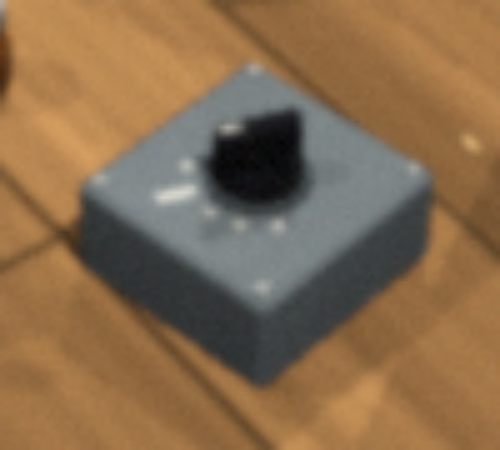

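Request:
{"fn": "send_rows", "kwargs": {
  "rows": [
    [255,[0,0.0008,0],[0,0,0]],
    [255,[0,0,0],[0,0,0]],
    [255,[0,0,0],[0,0,0]],
    [255,[0,0,0],[0,0,0]],
    [255,[0,0,0],[0,0,0]]
  ]
}}

```text
clock: 19.38
position: [0.5696, -0.22, 0.1344]
tcp_rot: [-0.57, 0.573, 0.418, -0.415]
force: [-3.1, 0.5, 0.2]
finger_gap: 0.194
```

```bash
python3 -c "
from h import *
st()"
```

```text
t 19.38 pos [ 0.5696 -0.22    0.1344] ang 329.4 r 0.0559 F [-3.1  0.5  0.2] M [0.01 0.82 0.02] gap 0.194 j [-0.24  0.52  0.73  1.76 -0.4   1.02  1.9 ]
```

```bash
python3 -c "
from h import *
print(robot.finish_job()); st()"
```

```text
the job is handed in; nothing more can be done
None
the job is handed in; nothing more can be done
```

The job is handed in at about 19.4 s, with the gripper still holding the crank handle. No check failed.

- **Selector:** I turned the grey box's selector clockwise from 0 to the long bar mark. After I let go, the wrist picture put the bar at -17.9°, and the mark is at -17.8°.
- **Finding the drop:** I turned the crank backward about 2.8 rad until the load came onto the fingers, reaching about -17 N with the grip sagging. I went about 0.2 rad further back and lowered the bolt until the load was gone. It sat about 7.5 mm below the highest point, which fits an 8 mm drop.
- **Forward turn:** I then turned it clockwise just over a turn, ending about one full turn past the drop. At the last reading the handle was 15.9 mm below the highest point (about -16 mm expected). The vertical force was about 0 N and the handle had not slipped in the fingers.
- **Uncertainty:** I only know the drop angle to about ±5°, because it fell within a two-row step. The downward push on the handle reached about 13 N during the forward turn, and I backed it off.
- **Bystanders:** In the top and scene pictures taken just before handing in, I could see nothing that had moved. I judged this by eye, without measuring each one.

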